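# Clamp the box grater with the eccentric knob

### The arm

A 6-joint arm with a two-finger parallel gripper is mounted at the origin on the work surface. World frame = base frame: x ahead of the robot, y to its left, z up, the work surface at z = 0. Lengths are in m, angles in rad, forces in N, time in s.
With the tool pointing down it reaches from about 0.375 to 0.9 m from the base axis. Payload 3.1 kg.
Tool frame: the origin (TCP) lies midway between the tips of the shut fingers; the grasp point (between the pads) lies 19 mm behind it; z points along the fingers, y is the line along which they close (so a half turn about z gives the same grasp; the last joint's range is limited). The gripper opens to 85 mm and grips with 20 to 120 N. Pads are 22 mm wide; open, the fingers measure 114 mm over their backs; the gripper's body (76 mm by 85 mm) begins 54 mm behind the grasp point. The pads swing forward as they close: fully open they stand 13 mm farther back than shut.
Start: joints at [1.133, 0.527, 1.433, -0, 1.181, -0.178], TCP at [0.161, 0.604, 0.231] pointing down, gripper open.
Joint ranges: [-3.08, 3.08], [-0.75, 2.2], [0.22, 2.44], [-1.43, 4.57], [0, 2.65], [-2.85, 2.85]. Speed limits (rad/s): [2.79, 2.79, 3.14, 3.14, 3.14, 3.14].

### API

Orientations are given as a unit quaternion [x, y, z, w].
In Python, from station import manip gives the robot as it stands. The module is installed in compiled form; this text tells all that it offers.
- The arm moves only by the tool apply_moves, never from a script. Its arguments are lists of equal length, an entry for each row: "claw": the gripper's target within -1 to 1 (fully open at 1, half-way at 0, shut at -1); "travel": the shift along the tool's x, y, z scaled (see below), a list of three; "turn": the turn, a rotation vector about the tool's x, y, z scaled (see below), a list of three. In form: {"claw": [claw, ...], "travel": [[dx, dy, dz], ...], "turn": [[rx, ry, rz], ...]}. A call has 1 to 5 rows; each row is the pose to reach, as a shift and turn from the pose commanded when the call began, along the tool's axes at that moment, turning the shorter way round; what a row does not reach only later rows make up. The controller multiplies each number of a shift by 800 mm and each number of a turn by 180 degrees. A row lasts 1/12 s, in which the tool goes at most 41.7 mm and 7.16 degrees, less where a joint would pass 70% of its speed; a pose out of reach is approached as far as the arm can. A call with a number of a shift or a turn outside -1 to 1 is refused whole. A call with a gripper value outside its range is refused whole. The fingers move at their own pace and stop on an object; "newtons" is the grip in N (left out, the last holds). Time passes only in rows, so rows that repeat a pose let the fingers close. It gives the time, the measured TCP pose, the force, the opening and the grip force at its end, in the units of the state.
- manip.sense(): the state, without advancing time (a new reading comes with each control period).
- manip.snapshot(name): name is "side" or "top" or "wrist"; returns a dict with "pixels" (384x512x3 uint8, red, green, blue), "depth" (384x512 float32, m along the optical axis (not along the pixel's ray), 0 where there is no reading), "intrinsics" (3x3 intrinsics, pixels), "R" (3x3) and "t" (3): a world point X has camera coordinates R X + t. Camera axes: x right, y down, z forward; pixel columns grow to the right and rows downward; lengths in m; the calibration is good to about 2 mm. A picture is of the moment at which its call begins.
- manip.sign_off(): hands the job in; it is judged then, once.
The state is a dict: "t": time; "q": joint angles; "qd": joint speeds; "tau": joint torques, N m; "tcp_pos": TCP position; "tool_rot": TCP orientation; "force": force on the tool from outside, world axes, zero at the start; "ft_torque": the same for the moment, N m; "finger_gap": opening from 0.0 (shut) to 1.0 (fully open); "gripper_force": force on a finger pad.
Only numpy, scipy, OpenCV 4.12 (cv2) and the standard library are available. Lean on these libraries where they do the work, as an engineer would, in place of code of your own. Each camera call takes 0.05 s, during which the arm holds its last target. There are 200 camera calls.

### The job

Get the cheese grater ready for use: pick it up by its handle, lower it over the two steel posts of the wooden clamp so that it stands flat on the board with both posts inside its hollow foot, and let go. Then turn the eccentric knob clockwise until the lobe of its disc bears firmly on the grater's foot and the foot wall is pinched tight against the posts, and let go of the knob. Set the grater down, do not drop it, and leave everything else on the counter where it is.

Things in the scene. Friction and masses are not known exactly. Their poses are not given: they have to be found in the camera images.
- grater: Small steel box grater, 0.28 kg (up to a third more or less). Origin: centre of underside; z up; x along its 100 mm long side, y along its 76 mm side. Its foot is a hollow open-bottomed rim 100 x 76 mm outside, 90 x 66 mm inside, 38 mm tall; above it a closed body tapers to 80 x 40 mm at height 92 mm. A half turn makes no difference; its long side goes along the clamp's x.
- grater_handle (a point): Middle of the grater's arched handle, 120 mm above its origin, axes as the grater: a round bar 16 mm thick, 72 mm long along the grater's x. The clear gap between the bar and the body's top is 20 mm.
- clamp: Fixed wooden clamp board 14 mm thick, 160 mm along its x and 215 mm along its y (from y -127 to +88 mm). Origin on the counter; z up. It carries the two posts, the place for the grater and the eccentric knob.
- posts: The two fixed steel posts on the clamp; same frame as clamp. Each is 18 mm in diameter and stands 32 mm above the board (top 46 mm above the counter), at x = -27 and +27 mm, y = +4 mm in the clamp frame.
- seat (a point): Point on the board's top face (14 mm above the counter) at clamp x 0, y +28 mm; clamp axes. The grater's origin lies here when its -y wall's inner face touches both posts (9 mm spare at either end in x). Lower it up to about 8 mm to the -y side of this point; the cam then pushes it home in +y. Any farther to +y and the wall lands on the posts.
- knob_grip (a point): Point on the upright axis of the eccentric knob, 105 mm above the counter, at clamp x 0, y -71.4 mm; turns with the knob. Middle of its black grip bar: 62 mm long, 16 mm thick, 40 mm tall (heights 85 to 125 mm), on a 20 mm steel shaft.
- cam_disc: The eccentric: a wooden disc of radius 46 mm, heights 18 to 40 mm above the counter, fixed under the knob; its centre lies 18 mm off the knob axis. Origin on the knob axis at counter height. The lobe (far side, 64 mm from the axis) points along the grip bar; a dark line on the disc also marks it.
- cam_knob (a joint): Knob angle, 0 to 1.85 rad, growing clockwise seen from above; stays where left (0.12 N m friction). Lobe heading, anticlockwise from clamp x, is 3.4208 minus it: at 0 about -x (open), at 1.85 +y, straight at the grater (stop). With the grater home the disc meets its foot at about 1.30 and bears firmly from about 1.45; torque then rises to 0.5 N m and more.
- tumbler: Bystander: glass tumbler, 68 mm in diameter, 100 mm tall, origin at its underside.
- dispenser: Bystander: empty white soap dispenser with a push pump, 68 mm in diameter, 169 mm tall, origin at its underside.
- plates: Bystander: stack of ceramic plates, 160 mm in diameter, 49 mm tall, origin at its underside.
- griddle: Bystander: round aluminium griddle, 200 mm in diameter, 10 mm thick, loop handle on its +x side, origin at its underside.
- spatula: Bystander: steel spatula 260 mm long lying along its x.
Mind the look-alikes: they are no part of the job. Leave any red look-alike of the grater alone.

How it is judged:
On the way, in this order (a step that is already met when the one before it is completed fails the run):
1. the grater stands flat on the board over both posts, let go, the cam not yet bearing on it (horizontal distance between grater and seat below 0.022 m and z of grater in the frame of seat below 0.004 m and angle between grater's own z axis and vertical below 0.06 rad and angle between the x axis of grater and the x axis of clamp, either way round below 0.3 rad and contact force between the fingers and grater below 0.1 N and contact force between cam_disc and grater below 3 N), for 0.2 s.
2. the knob is turned until its lobe bears on the grater's foot and pinches it against the posts (contact force between cam_disc and grater above 4 N and contact force between posts and grater above 3 N and value of joint cam_knob above 1.2 rad), for 0.2 s.
At the end, for the whole second after the job is handed in: Grater upright (0.06 rad) and flat (4 mm) on the board over both posts, foot wall home against them (4 mm across, 15 mm overall, long side within 0.08 rad of clamp x), at rest; disc bears on it with over 4 N, posts with over 3 N; knob beyond 1.2 rad (all of step 2 and horizontal distance between grater and seat below 0.015 m and y of grater in the frame of seat between -0.004 and 0.004 m and z of grater in the frame of seat below 0.004 m and angle between grater's own z axis and vertical below 0.06 rad and angle between the x axis of grater and the x axis of clamp, either way round below 0.08 rad and linear speed of grater below 0.02 m/s); the robot touches nothing.
It fails at once if another object on the counter was moved by more than 30 mm (distance of any of tumbler, dispenser, plates, griddle, spatula from where it was at the start of the episode above 0.03 m).
It fails at once if the grater was dropped from well above the board or the counter (height (world z) of grater above 0.03 m and contact force between the fingers and grater below 0.05 N and linear speed of grater above 0.5 m/s).
It also fails if it takes over 58 s, if anything falls off the work surface, if the arm or the gripper's body presses on something with over 40 N, if the wrist force passes 120 N, or if a joint passes its speed limit or range.

## Working session

There is one attempt and no reset: what is moved stays moved. The work goes in short steps, Python scripts to look and compute and a tool call to move; the robot and the scene stay as the last step left them, time stands still between calls to the robot, and variables do not carry over. Pictures are saved under pics/ and viewed, at most 10 in all, crops included, and the job is handed in when it is done.

Besides the shell and the picture viewer there is one more tool, called as name(argument=value, ...) on one line, values as JSON. apply_moves: Moves the arm, as the interface text tells. Shifts and turns lie within -1 to 1; 1 stands for 800 mm of shift or 180 degrees of turn. Its arguments: {"type":"object","properties":{"claw":{"type":"array","items":{"type":"number"}},"travel":{"type":"array","items":{"type":"array","items":{"type":"number"}}},"turn":{"type":"array","items":{"type":"array","items":{"type":"number"}}},"newtons":{"type":"number"}},"required":["claw","travel","turn"]}

```bash
mkdir -p pics && cat > h.py <<'E'
import numpy as np, cv2
from station import manip
from scipy.spatial.transform import Rotation as Ro
def snap(n,f=None):
    s=manip.snapshot(n)
    if f: cv2.imwrite('pics/'+f,s['pixels'][:,:,::-1])
    return s
def world(s,u,v,d=None):
    d=s['depth'][int(v),int(u)] if d is None else d
    c=np.linalg.inv(s['intrinsics'])@np.array([u,v,1.])*d
    return s['R'].T@(c-s['t'])
def plane(s,u,v,z):
    r=s['R'].T@np.linalg.inv(s['intrinsics'])@np.array([u,v,1.]); o=-s['R'].T@s['t']
    return o+r*(z-o[2])/r[2]
def cloud(s):
    h,w=s['depth'].shape; U,V=np.meshgrid(np.arange(w),np.arange(h))
    P=np.stack([U,V,np.ones_like(U)],-1)@np.linalg.inv(s['intrinsics']).T*s['depth'][...,None]
    return (P-s['t'])@s['R']
E
python3 - <<'E'
from h import *
a=snap('top','top.png');b=snap('side','side.png')
s=manip.sense();print(s['t'],s['tcp_pos'],s['tool_rot'],s['finger_gap'])
for x in(a,b):print(-x['R'].T@x['t'])
E
```

```text
0.1 [0.16025275 0.60345567 0.2304236 ] [ 1.29540578e-01  9.91573644e-01 -9.23576201e-04 -3.06136362e-04] 0.9983883589176147
[0.41548388 0.0335279  1.24980192]
[ 0.04885729 -0.87121877  1.04874857]
```

View pics/top.png

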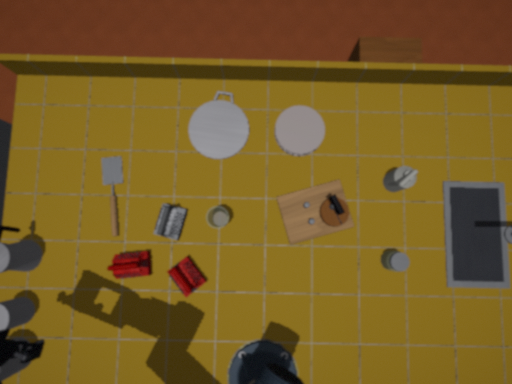

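View pics/side.png

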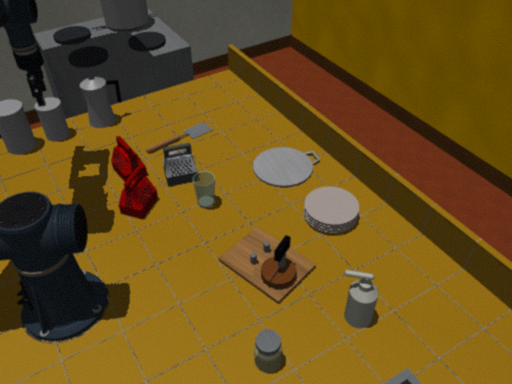

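Candidates for the grater: steel one at top (171,222) and side (180,165), red look-alikes at top (131,263) and (188,275). The description says steel, so (171,222). The clamp is at top (317,212), with posts at (306,205) and (311,220) and the knob at (335,207). I'll check with a close crop.

```bash
python3 - <<'E'
from h import *
a=snap('top');b=snap('side')
p=a['pixels'][:,:,::-1]; q=b['pixels'][:,:,::-1]
r=lambda im:cv2.resize(im,(390,290),interpolation=cv2.INTER_CUBIC)
g=np.vstack([np.hstack([r(p[190:258,140:232]),r(p[170:250,270:378])]),np.hstack([r(q[135:210,120:220]),r(q[225:305,210:318])])])
cv2.imwrite('pics/crop.png',g)
P=cloud(a);Q=cloud(b)
print(a['intrinsics'][0,0],b['intrinsics'][0,0])
for c in[(171,222),(306,205),(311,220),(335,207),(220,217),(220,205),(131,263),(188,275)]:print(c,world(a,*c).round(3))
# clusters by region and height in combined cloud
for nm,X in(('top',P),('side',Q)):
  for lab,cx,cy,R in(('grater',*world(a,171,222)[:2],.075),('clamp',*world(a,320,210)[:2],.16)):
    m=(np.hypot(X[...,0]-cx,X[...,1]-cy)<R)
    for lo,hi in((.006,.02),(.036,.055),(.08,.1),(.11,.14)):
      k=m&(X[...,2]>lo)&(X[...,2]<hi)
      if k.sum()>3:
        pts=X[k]; (c,sz,an)=cv2.minAreaRect(pts[:,:2].astype(np.float32)*1000)
        print(nm,lab,lo,hi,k.sum(),pts.mean(0).round(4),'rect',np.round(c,1),np.round(sz,1),round(an,1))
E
```

```text
385.43182823809633 486.55450396716986
(171, 222) [0.462 0.283 0.094]
(306, 205) [ 0.526 -0.126  0.049]
(311, 220) [ 0.479 -0.142  0.047]
(335, 207) [ 0.516 -0.204  0.108]
(220, 217) [0.485 0.146 0.004]
(220, 205) [ 0.524  0.147 -0.002]
(131, 263) [0.415 0.034 1.25 ]
(188, 275) [0.307 0.227 0.089]
top grater 0.006 0.02 36 [0.4615 0.2603 0.0111] rect [455.  257.9] [ 64.3 112.8] 76.2
top grater 0.036 0.055 133 [0.4618 0.2785 0.0464] rect [466.3 299.2] [75.5 99.6] 76.1
top grater 0.08 0.1 287 [0.4648 0.2927 0.0903] rect [466.2 299.6] [51.2 85.4] 76.9
top grater 0.11 0.14 171 [0.4662 0.2984 0.1248] rect [466.8 299.9] [16.7 85.8] 75.8
top clamp 0.006 0.02 2555 [ 0.5075 -0.1441  0.0139] rect [ 500.9 -166.8] [295.6 278.4] 84.8
top clamp 0.036 0.055 530 [ 0.5028 -0.2078  0.041 ] rect [ 504.5 -193.5] [ 85.1 139.8] 6.3
top clamp 0.08 0.1 22 [ 0.5216 -0.2021  0.093 ] rect [ 521.7 -202. ] [57.3  2.9] 28.6
top clamp 0.11 0.14 131 [ 0.5239 -0.2083  0.1235] rect [ 524.4 -209.3] [61.4 16.7] 28.3
side grater 0.006 0.02 97 [0.4441 0.2684 0.0131] rect [434.2 280.5] [ 50.1 104.7] 39.3
side grater 0.036 0.055 188 [0.4519 0.2708 0.0461] rect [451.1 280.9] [ 65.  118.6] 50.6
side grater 0.08 0.1 283 [0.4618 0.2905 0.0899] rect [463.3 296.9] [53.3 87.7] 71.9
side grater 0.11 0.14 152 [0.4625 0.2954 0.1224] rect [463.5 297.3] [20.9 87.5] 77.9
side clamp 0.006 0.02 2562 [ 0.4971 -0.157   0.0131] rect [ 534.2 -153.5] [260.7 219.1] 16.2
side clamp 0.036 0.055 760 [ 0.5022 -0.2156  0.0402] rect [ 500.6 -195.6] [ 92.5 139.5] 11.3
side clamp 0.08 0.1 54 [ 0.5141 -0.2202  0.0928] rect [ 521.3 -218.3] [59.8 15.6] 14.2
side clamp 0.11 0.14 169 [ 0.5196 -0.2136  0.1216] rect [ 521.3 -210.4] [64.5 17.7] 29.5
```

View pics/crop.png

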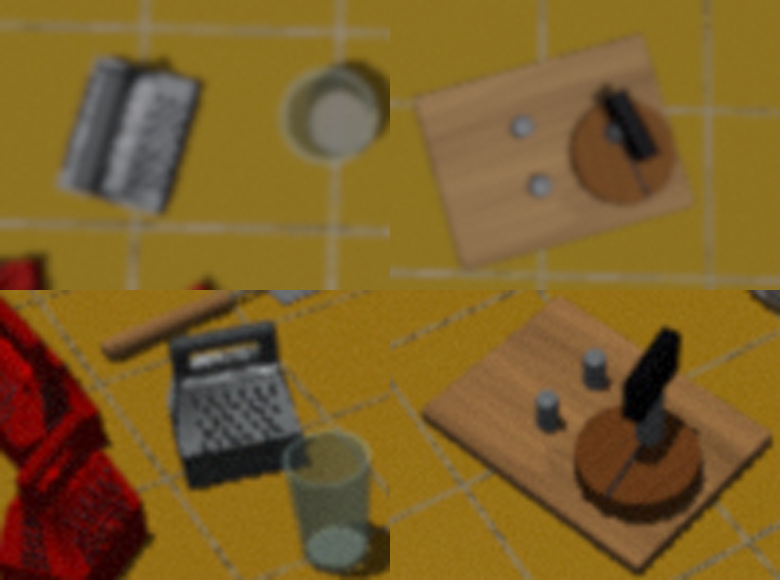

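Top-left and bottom-left show the steel grater with its arched handle, next to the tumbler. Right shows the clamp with two posts, and the lobe line on the disc pointing toward −x of the clamp (open). Next I'll refine the clamp pose.

```bash
python3 - <<'E'
from h import *
for n,box in(('top',(170,250,270,370)),('side',(225,305,210,320))):
  a=snap(n);P=cloud(a)
  m=np.zeros(P.shape[:2],bool);m[box[0]:box[1],box[2]:box[3]]=1
  hsv=cv2.cvtColor(a['pixels'],cv2.COLOR_RGB2HSV)
  if n=='top':print(hsv[210,290],hsv[180,275],hsv[212,325])
  wood=m&(hsv[...,1]<190)&(hsv[...,2]>60)&(P[...,2]<.022)
  wood=cv2.morphologyEx(wood.astype(np.uint8),cv2.MORPH_OPEN,np.ones((3,3)))
  cs,_=cv2.findContours(wood,cv2.RETR_EXTERNAL,cv2.CHAIN_APPROX_NONE);c=max(cs,key=cv2.contourArea)
  pts=np.array([plane(a,u,v,.014)[:2]*1000 for u,v in c[:,0]],np.float32)
  r=cv2.minAreaRect(pts);print(n,'board',np.round(r[0],1),np.round(r[1],1),round(r[2],1))
  k=m&(P[...,2]>.030)&(P[...,2]<.06)&(hsv[...,1]<90)
  nn,l,st,ce=cv2.connectedComponentsWithStats(k.astype(np.uint8))
  for i in range(1,nn):
    if st[i,4]>6:
      q=P[l==i]; t=q[q[:,2]>.042];print('post?',st[i,4],ce[i].round(1),plane(a,*ce[i],.046).round(4),t.mean(0).round(4) if len(t) else '')
  k=m&(P[...,2]>.117)&(P[...,2]<.14)
  ce=np.argwhere(k).mean(0)[::-1];print('knob',plane(a,*ce,.125).round(4),P[k][:,2].mean())
  s=snap(n)
E
```

```text
[ 16 118 138] [ 23 195 141] [ 14 170 111]
top board [ 517.3 -175. ] [254.8 319.9] 1.2
post? 28 [306.6 204.5] [ 0.5279 -0.1284  0.046 ] [ 0.528  -0.1293  0.0468]
post? 26 [311.5 221. ] [ 0.4764 -0.1439  0.046 ] [ 0.4764 -0.1445  0.0465]
knob [ 0.5241 -0.2084  0.125 ] 0.12424249967904306
side board [ 502.5 -163.7] [174.4 221. ] 18.9
post? 42 [266.3 244.9] [ 0.5216 -0.1362  0.046 ] [ 0.5252 -0.1322  0.0454]
post? 43 [253.  256.5] [ 0.4699 -0.1518  0.046 ] [ 0.4735 -0.1469  0.0455]
post? 37 [281.4 264.4] [ 0.5192 -0.2137  0.046 ] [ 0.5177 -0.216   0.0511]
knob [ 0.5196 -0.2132  0.125 ] 0.12346812414780109
```

Measured: grater at about (0.465, 0.298), long side heading −14°. Posts midpoint at (0.501, −0.138), clamp yaw about 16.2°. The post spacing of 54 mm and the knob distance of 75 mm both match the description. Moving above the grater.

apply_moves(claw=[1,1,1,1,1], travel=[[-0.466,-0.27,0],[-0.466,-0.27,0],[-0.466,-0.27,0],[-0.466,-0.27,0],[-0.466,-0.27,0]], turn=[[0,0,0],[0,0,0],[0,0,0],[0,0,0],[0,0,0]])

```text
t: 0.82
tcp_pos: [0.3088, 0.4555, 0.2315]
tool_rot: [0.129, 0.992, 0.0, 0.0]
force: [-0.1, 0.0, 0.1]
finger_gap: 0.993
gripper_force: 0.0
```

apply_moves(claw=[1,1,1,1,1], travel=[[-0.235,-0.136,0],[-0.235,-0.136,0],[-0.235,-0.136,0],[-0.235,-0.136,0],[-0.235,-0.136,0]], turn=[[0,0,0],[0,0,0],[0,0,0],[0,0,0],[0,0,0]])

```text
t: 1.23
tcp_pos: [0.4566, 0.308, 0.2316]
tool_rot: [0.13, 0.992, 0.0, 0.0]
force: [0.3, 0.6, 0.4]
finger_gap: 1.005
gripper_force: 0.0
```

apply_moves(claw=[1,1], travel=[[0,0,0],[0,0,0]], turn=[[0,0,0],[0,0,0]])

```text
t: 1.4
tcp_pos: [0.4573, 0.3078, 0.2314]
tool_rot: [0.132, 0.991, 0.0, 0.0]
force: [-1.5, 0.1, -0.1]
finger_gap: 1.002
gripper_force: 0.0
```

```bash
cat > g.py <<'E'
from h import *
def rel(p):
    s=manip.sense();return Ro.from_quat(s['tool_rot']).inv().apply(np.array(p)-s['tcp_pos'])*1000
E
python3 - <<'E'
from g import *
a=snap('wrist','w1.png');P=cloud(a)
s=manip.sense();print(s['tcp_pos'],s['tool_rot'],s['q'])
for lo,hi in((.08,.1),(.11,.14)):
  k=(np.hypot(P[...,0]-.465,P[...,1]-.298)<.07)&(P[...,2]>lo)&(P[...,2]<hi)
  q=P[k]
  if len(q)>5:
    r=cv2.minAreaRect(q[:,:2].astype(np.float32)*1000);print(lo,len(q),np.round(r[0],1),np.round(r[1],1),round(r[2],1),q.mean(0).round(4))
E
```

```text
[0.45575572 0.30890302 0.2312327 ] [ 1.30775267e-01  9.91411977e-01  1.00964499e-04 -3.33022982e-04] [ 3.92380737e-01  4.27695432e-01  1.62045006e+00  5.71642261e-04
  1.09392311e+00 -9.16376236e-01]
0.08 3325 [465.1 301.7] [51.9 85.1] 76.1 [0.4624 0.303  0.0894]
0.11 2169 [465.9 301.5] [16.  86.8] 76.0 [0.4624 0.3025 0.1251]
```

View pics/w1.png

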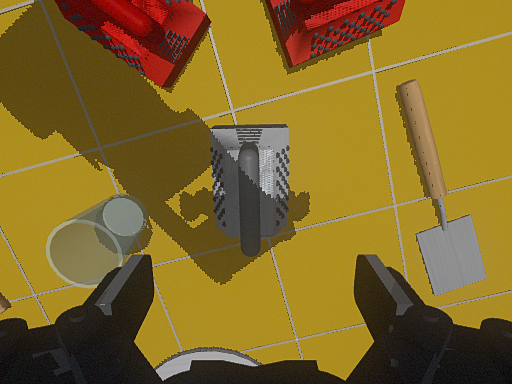

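The wrist view shows the steel handle at (249,195) between the finger tips (150 and 357). It measures (0.4655, 0.301), heading −14°, with a top at about 0.125–0.128. Descending onto it.

apply_moves(claw=[1,1,1,1,1], travel=[[-0.0135,-0.006,0],[-0.0135,-0.006,0.05],[-0.0135,-0.006,0.1],[-0.0135,-0.006,0.14],[-0.0135,-0.006,0.16]], turn=[[0,0,-0.004],[0,0,-0.004],[0,0,-0.004],[0,0,-0.004],[0,0,-0.004]])

```text
t: 1.87
tcp_pos: [0.4606, 0.3026, 0.0998]
tool_rot: [0.122, 0.993, -0.002, -0.003]
force: [-0.6, 0.7, 0.2]
finger_gap: 1.001
gripper_force: 0.0
```

apply_moves(claw=[0.2,-0.3,-1,-1,-1], travel=[[0,0,0],[0,0,0],[0,0,0],[0,0,0],[0,0,0]], turn=[[0,0,0],[0,0,0],[0,0,0],[0,0,0],[0,0,0]], newtons=60)

```text
t: 2.28
tcp_pos: [0.4654, 0.3029, 0.105]
tool_rot: [0.123, 0.992, 0.001, 0.002]
force: [-0.1, 0.2, 0.5]
finger_gap: 0.297
gripper_force: 0.0
```

apply_moves(claw=[-1,-1,-1,-1,-1], travel=[[0,0,0],[0,0,0],[0,0,0],[0,0,0],[0,0,0]], turn=[[0,0,0],[0,0,0],[0,0,0],[0,0,0],[0,0,0]])

```text
t: 2.7
tcp_pos: [0.4652, 0.3023, 0.1049]
tool_rot: [0.123, 0.992, 0.0, 0.001]
force: [-1.3, -0.4, 6.4]
finger_gap: 0.164
gripper_force: 58.5
```

apply_moves(claw=[-1,-1,-1,-1,-1], travel=[[0,0,-0.03],[0,0,-0.07],[0,0,-0.11],[0,0,-0.15],[0,0,-0.17]], turn=[[0,0,0],[0,0,0],[0,0,0],[0,0,0],[0,0,0]])

```text
t: 3.12
tcp_pos: [0.4658, 0.3027, 0.2431]
tool_rot: [0.123, 0.992, 0.001, 0.002]
force: [0.3, 0.4, -3.2]
finger_gap: 0.163
gripper_force: 59.4
```

```bash
python3 - <<'E'
from g import *
s=manip.sense();print(s['tcp_pos'],s['tool_rot'],s['force'],s['ft_torque'],s['q'])
print(Ro.from_quat(s['tool_rot']).as_matrix().round(3))
a=snap('wrist');P=cloud(a)
z=s['tcp_pos'][2]-.105
for lo,hi in((.08,.1),(.11,.14)):
  k=(np.hypot(P[...,0]-.465,P[...,1]-.3)<.07)&(P[...,2]>lo+z)&(P[...,2]<hi+z)
  q=P[k];r=cv2.minAreaRect(q[:,:2].astype(np.float32)*1000);print(lo,len(q),np.round(r[0],1),np.round(r[1],1),round(r[2],1),q.mean(0).round(4))
print(rel([.4954,-.1188,.25])/800)
E
```

```text
[0.46580022 0.30272133 0.24308111] [0.12340159 0.99235272 0.00145856 0.00244951] [ 0.29773429  0.38782642 -3.16750078] [ 0.01465482 -0.05311634 -0.04697362] [ 3.75018091e-01  4.17564668e-01  1.59923096e+00  2.42856584e-04
  1.11909946e+00 -9.48448713e-01]
[[-0.97   0.245  0.005]
 [ 0.245  0.97   0.002]
 [-0.005  0.003 -1.   ]]
0.08 5139 [449.5 306.2] [52.3 51.6] 76.0 [0.4431 0.3075 0.2272]
0.11 9221 [464.1 300.9] [39.7 81.2] 59.8 [0.4587 0.304  0.2636]
[-0.16352732 -0.50283923 -0.00778084]
```

apply_moves(claw=[-1,-1,-1,-1,-1], travel=[[-0.016,-0.05,-0.005],[-0.032,-0.1,-0.007],[-0.048,-0.15,-0.008],[-0.064,-0.2,-0.008],[-0.08,-0.25,-0.008]], turn=[[0,0,0],[0,0,0],[0,0,0],[0,0,0],[0,0,0]])

```text
t: 3.58
tcp_pos: [0.4762, 0.0929, 0.2447]
tool_rot: [0.123, 0.992, -0.0, -0.001]
force: [0.8, -0.7, -2.9]
finger_gap: 0.162
gripper_force: 59.5
```

apply_moves(claw=[-1,-1,-1,-1,-1], travel=[[-0.016,-0.05,0],[-0.03,-0.1,0],[-0.045,-0.13,0],[-0.06,-0.17,0],[-0.065,-0.19,0]], turn=[[0,0,-0.034],[0,0,-0.068],[0,0,-0.102],[0,0,-0.136],[0,0,-0.169]])

```text
t: 4.0
tcp_pos: [0.4911, -0.0696, 0.2448]
tool_rot: [-0.142, 0.99, -0.001, -0.0]
force: [1.0, 0.6, -2.9]
finger_gap: 0.164
gripper_force: 59.5
```

apply_moves(claw=[-1,-1], travel=[[0,0,0],[0,0,0]], turn=[[0,0,0],[0,0,0]])

```text
t: 4.17
tcp_pos: [0.4897, -0.0661, 0.2445]
tool_rot: [-0.139, 0.99, 0.001, -0.001]
force: [0.1, 0.9, -3.7]
finger_gap: 0.16
gripper_force: 59.5
```

```bash
python3 - <<'E'
from g import *
s=manip.sense();print(s['t'],s['tcp_pos'],Ro.from_quat(s['tool_rot']).as_matrix().round(3)[1],s['q'])
a=snap('wrist','w2.png');P=cloud(a)
hsv=cv2.cvtColor(a['pixels'],cv2.COLOR_RGB2HSV)
k=(P[...,2]>.035)&(P[...,2]<.05)&(P[...,0]>.44)&(P[...,1]<-.1)&(P[...,0]<.56)&(hsv[...,1]<90)
nn,l,st,ce=cv2.connectedComponentsWithStats(k.astype(np.uint8))
for i in range(1,nn):
  if st[i,4]>30:print('post?',st[i,4],ce[i].round(1),plane(a,*ce[i],.046).round(4),P[l==i].mean(0).round(4))
b=snap('top');P=cloud(b)
k=(P[...,2]>.2)&(P[...,2]<.3)&(np.hypot(P[...,0]-s['tcp_pos'][0],P[...,1]-s['tcp_pos'][1])<.1)
E
```

```text
4.1667 [ 0.48974875 -0.06614425  0.24452656] [-0.276  0.961  0.002] [-3.61157209e-01  3.35538001e-01  1.73616102e+00  6.86603285e-04
  1.07284196e+00 -2.21174161e+00]
post? 247 [103.4 135.5] [ 0.4995 -0.2166  0.046 ] [ 0.5008 -0.2182  0.0415]
post? 264 [181.9 132.6] [ 0.4755 -0.1431  0.046 ] [ 0.4758 -0.1434  0.0442]
post? 208 [184.6 184.7] [ 0.5264 -0.129   0.046 ] [ 0.527  -0.1292  0.0442]
```

View pics/w2.png

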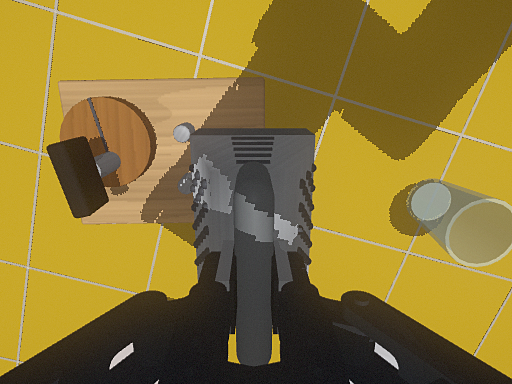

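The wrist view shows the held grater, posts at (182,133) and (185,185), and the knob at (100,165). The three views agree on a posts midpoint of about (0.501, −0.135), so the target for the grater is (0.496, −0.117). I'll align above it.

apply_moves(claw=[-1,-1,-1,-1,-1], travel=[[0.005,-0.03,0],[0.01,-0.0627,0],[0.01,-0.0627,0.03],[0.01,-0.0627,0.06],[0.01,-0.0627,0.08]], turn=[[0,0,0],[0,0,0],[0,0,0],[0,0,0],[0,0,0]])

```text
t: 4.68
tcp_pos: [0.4961, -0.1144, 0.18]
tool_rot: [-0.141, 0.99, 0.001, -0.001]
force: [-0.5, 0.8, -3.1]
finger_gap: 0.167
gripper_force: 59.5
```

apply_moves(claw=[-1,-1,-1], travel=[[0,0,0],[0,0,0],[0,0,0]], turn=[[0,0,0],[0,0,0],[0,0,0]])

```text
t: 4.93
tcp_pos: [0.4979, -0.1154, 0.1825]
tool_rot: [-0.142, 0.99, -0.0, 0.001]
force: [-0.3, 0.3, -3.2]
finger_gap: 0.167
gripper_force: 59.5
```

```bash
python3 - <<'E'
from g import *
for i in range(3):
  b=snap('side','s2.png' if i==0 else None);s=manip.sense();print(s['t'],s['tcp_pos'],(rel([.496,-.1169,.119])/800).round(4),s['force'])
im=cv2.imread('pics/s2.png')[180:310,190:340]
cv2.imwrite('pics/s2c.png',cv2.resize(im,(600,520),interpolation=cv2.INTER_CUBIC))
P=cloud(b);d=s['tcp_pos']
for lo,hi in((.0,.03),(.03,.06),(.11,.135)):   # heights above grater bottom
  z=d[2]-.105
  k=(np.hypot(P[...,0]-d[0],P[...,1]-d[1])<.07)&(P[...,2]>z+lo)&(P[...,2]<z+hi)
  r=cv2.minAreaRect(P[k][:,:2].astype(np.float32)*1000);print(lo,k.sum(),np.round(r[0],1),np.round(r[1],1),round(r[2],1))
E
```

```text
4.9833 [ 0.4981641  -0.11568212  0.18288776] [ 0.0032 -0.0006  0.0799] [ 0.76253454  0.57043194 -3.10446109]
5.0333 [ 0.49817796 -0.11586754  0.18301336] [ 0.0032 -0.0003  0.08  ] [ 0.38366437 -0.30797421 -2.41898712]
5.0833 [ 0.49808635 -0.11597994  0.18303553] [ 0.003  -0.0002  0.08  ] [ 1.05439461e-01  2.47834168e-03 -3.50991528e+00]
0.0 348 [ 487.5 -146. ] [ 62.9 125.3] 69.7
0.03 460 [ 489.  -146.2] [ 63.4 124. ] 71.7
0.11 180 [ 491.9 -121.8] [42.1 69.5] 76.4
```

View pics/s2c.png

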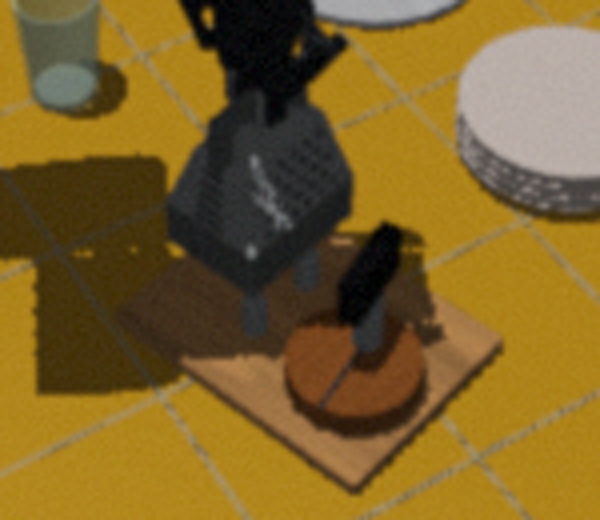

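The grater is level, directly above the posts (crop (255,300) and (305,265)). Lowering it.

apply_moves(claw=[-1,-1,-1,-1,-1], travel=[[0.003,0,0.02],[0.003,0,0.036],[0.003,0,0.046],[0.003,0,0.054],[0.003,0,0.06]], turn=[[0,0,0],[0,0,0],[0,0,0],[0,0,0],[0,0,0]])

```text
t: 5.5
tcp_pos: [0.4952, -0.1168, 0.1336]
tool_rot: [-0.141, 0.99, -0.0, 0.0]
force: [-0.1, -0.1, -3.2]
finger_gap: 0.164
gripper_force: 59.5
```

Inside the posts with no contact. Now the last 15 mm.

apply_moves(claw=[-1,-1,-1,-1,-1], travel=[[0,0,0.006],[0,0,0.011],[0,0,0.015],[0,0,0.017],[0,0,0.0185]], turn=[[0,0,0],[0,0,0],[0,0,0],[0,0,0],[0,0,0]])

```text
t: 5.92
tcp_pos: [0.4949, -0.117, 0.119]
tool_rot: [-0.142, 0.99, -0.0, -0.0]
force: [-2.8, -2.6, 5.3]
finger_gap: 0.163
gripper_force: 60.5
```

apply_moves(claw=[-1,-1], travel=[[0,0,0],[0,0,0]], turn=[[0,0,0],[0,0,0]])

```text
t: 6.08
tcp_pos: [0.4951, -0.1169, 0.1192]
tool_rot: [-0.141, 0.99, -0.0, 0.0]
force: [-0.5, 0.1, -0.8]
finger_gap: 0.161
gripper_force: 59.7
```

Standing on the board, weight transferred. Release and rise.

apply_moves(claw=[-0.4,-0.2,0,0.1,0.1], travel=[[0,0,0],[0,0,0],[0,0,0],[0,0,0],[0,0,0]], turn=[[0,0,0],[0,0,0],[0,0,0],[0,0,0],[0,0,0]])

```text
t: 6.5
tcp_pos: [0.4951, -0.1167, 0.1191]
tool_rot: [-0.141, 0.99, -0.0, 0.0]
force: [-0.9, -0.3, 1.0]
finger_gap: 0.548
gripper_force: 0.0
```

apply_moves(claw=[0.1,0.1,0.1,0.1,0.1], travel=[[0,0,-0.02],[0,0,-0.06],[0,0,-0.1],[0,0,-0.14],[0,0,-0.17]], turn=[[0,0,0],[0,0,0],[0,0,0],[0,0,0],[0,0,0]])

```text
t: 6.92
tcp_pos: [0.4954, -0.1169, 0.2575]
tool_rot: [-0.141, 0.99, -0.001, 0.001]
force: [-0.7, 0.4, 0.2]
finger_gap: 0.553
gripper_force: 0.0
```

apply_moves(claw=[0.3,0.3,0.3,0.3], travel=[[0,-0.04,0],[0,-0.06,0],[0,-0.06,0],[0,-0.06,0]], turn=[[0,0,-0.03],[0,0,-0.068],[0,0,-0.068],[0,0,-0.068]])

```text
t: 7.25
tcp_pos: [0.5081, -0.1631, 0.2548]
tool_rot: [-0.245, 0.97, 0.0, -0.0]
force: [-0.9, 0.1, 0.1]
finger_gap: 0.648
gripper_force: 0.0
```

```bash
python3 - <<'E'
from g import *
s=manip.sense();print(s['t'],s['tcp_pos'],Ro.from_quat(s['tool_rot']).as_matrix().round(3)[1],s['q'])
for n in('wrist','top','side'):
  a=snap(n,'w3.png' if n=='wrist' else None);P=cloud(a)
  for lab,lo,hi,cx,cy,R in(('handle',.125,.155,.495,-.117,.045),('bodytop',.095,.115,.495,-.117,.06),('foot',.045,.06,.495,-.117,.07),('knob',.115,.14,.522,-.209,.045)):
    k=(np.hypot(P[...,0]-cx,P[...,1]-cy)<R)&(P[...,2]>lo)&(P[...,2]<hi)
    q=P[k]
    if len(q)>5:
      r=cv2.minAreaRect(q[:,:2].astype(np.float32)*1000);print(n,lab,len(q),np.round(r[0],1),np.round(r[1],1),round(r[2],1),q.mean(0).round(4),np.percentile(q[:,2],95).round(4))
E
```

```text
7.25 [ 0.50808193 -0.16309627  0.25482405] [-0.474  0.88   0.001] [-5.20368998e-01  3.75922640e-01  1.63337984e+00  4.10677390e-04
  1.13278240e+00 -2.58538527e+00]
wrist handle 2092 [ 496. -118.] [87.2 16. ] 16.5 [ 0.4932 -0.1201  0.1388] 0.1415
wrist bodytop 2912 [ 494.9 -118. ] [85.3 51.8] 16.5 [ 0.4947 -0.1257  0.1037] 0.1063
wrist foot 587 [ 496.1 -117.9] [99.9 76.1] 16.5 [ 0.4835 -0.1431  0.0551] 0.0598
wrist knob 1496 [ 524.2 -208.5] [61.3 16.4] 28.6 [ 0.5225 -0.2085  0.1234] 0.1251
top handle 138 [ 500.3 -117.1] [79.  15.5] 16.4 [ 0.5022 -0.1156  0.14  ] 0.1441
top bodytop 252 [ 495.2 -118.1] [84.  50.7] 14.2 [ 0.4968 -0.1108  0.105 ] 0.1092
top foot 54 [ 496.  -118.8] [99.1 76.7] 16.1 [ 0.4918 -0.0938  0.0553] 0.0598
side handle 189 [ 494.  -121.2] [85.5 17.5] 16.6 [ 0.4913 -0.1233  0.1379] 0.1428
side bodytop 370 [ 492.7 -121.6] [86.2 48.8] 14.6 [ 0.4913 -0.1292  0.1038] 0.11
side foot 197 [ 483.1 -146.1] [ 61.3 121.8] 69.1 [ 0.479  -0.1453  0.053 ] 0.0591
side knob 147 [ 521.5 -210.5] [63.5 18. ] 27.3 [ 0.5204 -0.2126  0.1229] 0.1272
```

View pics/w3.png

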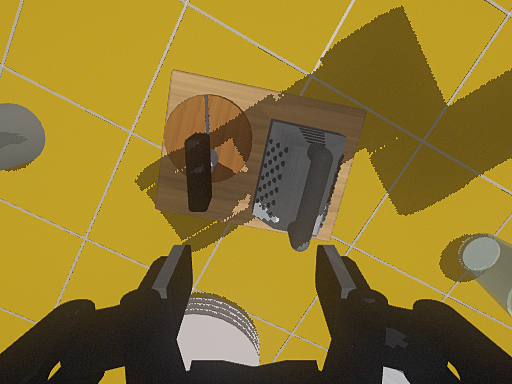

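The grater stands upright: handle top 0.142, foot 100×76 as expected, 4.6 mm to −y of the seat and centred in x. The knob bar is at (0.523, −0.207), heading 28.6°. Moving onto the knob.

apply_moves(claw=[0.1,0.1,0.1,0.1,0.1], travel=[[0.0096,-0.0576,0],[0.0096,-0.0576,0.01],[0.0096,-0.0576,0.05],[0.0096,-0.0576,0.09],[0.0096,-0.0576,0.1]], turn=[[0,0,0],[0,0,0],[0,0,0],[0,0,0],[0,0,0]])

```text
t: 7.82
tcp_pos: [0.5205, -0.2047, 0.1705]
tool_rot: [-0.246, 0.969, 0.003, -0.003]
force: [-0.6, -0.6, -0.6]
finger_gap: 0.55
gripper_force: 0.0
```

```bash
python3 - <<'E'
from g import *
s=manip.sense();print(s['t'],s['tcp_pos'],Ro.from_quat(s['tool_rot']).as_matrix().round(3)[1],s['q'][5],(rel([.5232,-.2073,.089])/800).round(4),s['force'])
E
```

```text
7.8167 [ 0.52049331 -0.20474268  0.17046742] [-0.476  0.879  0.005] -2.6420184840637266 [-0.0019 -0.0053  0.1018] [-0.60880193 -0.59126184 -0.63709019]
```

apply_moves(claw=[0.1,0.1,0.1,0.1,0.1], travel=[[0,-0.002,0.04],[0,-0.002,0.075],[0,-0.002,0.1],[0,-0.002,0.1],[0,-0.002,0.1]], turn=[[0,0,0],[0,0,0],[0,0,0],[0,0,0],[0,0,0]])

```text
t: 8.23
tcp_pos: [0.524, -0.2077, 0.0946]
tool_rot: [-0.246, 0.969, 0.001, -0.001]
force: [0.0, -0.6, 0.5]
finger_gap: 0.549
gripper_force: 0.0
```

```bash
python3 - <<'E'
from g import *
s=manip.sense();print(s['t'],s['tcp_pos'],(rel([.5232,-.2073,.089])/800).round(4),s['force'])
E
```

```text
8.2333 [ 0.52396216 -0.20766731  0.09461144] [0.0006 0.0008 0.007 ] [ 0.01963046 -0.64674887  0.548072  ]
```

Centred within 1 mm, and a grasp height of 0.113 is on the bar. Closing.

apply_moves(claw=[-0.4,-1,-1,-1,-1], travel=[[0,0,0.005],[0,0,0.005],[0,0,0.005],[0,0,0.005],[0,0,0.005]], turn=[[0,0,0],[0,0,0],[0,0,0],[0,0,0],[0,0,0]], newtons=60)

```text
t: 8.65
tcp_pos: [0.5247, -0.208, 0.0925]
tool_rot: [-0.246, 0.969, -0.0, 0.001]
force: [-0.9, 2.8, 6.5]
finger_gap: 0.179
gripper_force: 60.9
```

apply_moves(claw=[-1,-1], travel=[[0,0,0],[0,0,0]], turn=[[0,0,0],[0,0,0]])

```text
t: 8.82
tcp_pos: [0.5248, -0.2081, 0.0925]
tool_rot: [-0.246, 0.969, -0.0, 0.001]
force: [-0.6, 2.8, 6.3]
finger_gap: 0.179
gripper_force: 60.9
```

```bash
python3 - <<'E'
from g import *
s=manip.sense();print(s['t'],s['tcp_pos'],(rel([.5232,-.2073,.089])/800).round(4),s['force'],s['ft_torque'],s['finger_gap'],s['gripper_force'])
E
```

```text
8.8167 [ 0.5247604  -0.20805042  0.09247443] [0.0013 0.0018 0.0043] [-0.63665528  2.75245579  6.25819877] [0.52946178 0.12762149 0.001229  ] 0.179302123161999 60.85757553577423
```

apply_moves(claw=[-1,-1,-1,-1,-1], travel=[[0,0,0],[0,0,0],[0,0,0],[0,0,0],[0,0,0]], turn=[[0,0,0.03],[0,0,0.06],[0,0,0.09],[0,0,0.12],[0,0,0.15]])

```text
t: 9.23
tcp_pos: [0.5247, -0.2079, 0.0924]
tool_rot: [-0.011, 1.0, -0.0, 0.001]
force: [-0.8, 3.6, 7.0]
finger_gap: 0.175
gripper_force: 60.9
```

```bash
cat > st.py <<'E'
from g import *
s=manip.sense();R=Ro.from_quat(s['tool_rot']).as_matrix()
h=np.degrees(np.arctan2(R[1,1],R[0,1]));print(s['t'],s['tcp_pos'].round(4) if hasattr(s['tcp_pos'],'round') else s['tcp_pos'],'hy',round(h,1),'knob~',round(3.4208-np.radians(h-90-16.4+180),3),np.round(s['force'],1),np.round(s['ft_torque'],2),s['finger_gap'],s['gripper_force'])
E
python3 st.py
```

```text
9.2333 [ 0.5247 -0.2079  0.0924] hy 91.3 knob~ 0.543 [-0.8  3.6  7. ] [0.47 0.07 0.07] 0.17499212051107088 60.93046724796295
```

Turning freely with friction-level torque only. Continuing to about 1.0 and then 1.3.

apply_moves(claw=[-1,-1,-1,-1,-1], travel=[[0,0,0],[0,0,0],[0,0,0],[0,0,0],[0,0,0]], turn=[[0,0,0.03],[0,0,0.06],[0,0,0.09],[0,0,0.12],[0,0,0.15]])

```text
t: 9.65
tcp_pos: [0.5247, -0.2078, 0.0925]
tool_rot: [0.223, 0.975, 0.0, 0.001]
force: [-0.3, 3.7, 6.2]
finger_gap: 0.178
gripper_force: 61.0
```

apply_moves(claw=[-1,-1,-1,-1,-1], travel=[[0,0,0],[0,0,0],[0,0,0],[0,0,0],[0,0,0]], turn=[[0,0,0.02],[0,0,0.04],[0,0,0.06],[0,0,0.08],[0,0,0.09]])

```text
t: 10.07
tcp_pos: [0.5248, -0.2077, 0.0925]
tool_rot: [0.357, 0.934, 0.0, 0.001]
force: [-0.1, 4.3, 6.9]
finger_gap: 0.178
gripper_force: 61.0
```

```bash
python3 st.py
```

```text
10.0667 [ 0.5248 -0.2077  0.0925] hy 48.2 knob~ 1.295 [-0.1  4.3  6.9] [0.52 0.11 0.31] 0.17811786768187107 61.00817799568176
```

apply_moves(claw=[-1,-1,-1,-1,-1], travel=[[0,0,0],[0,0,0],[0,0,0],[0,0,0],[0,0,0]], turn=[[0,0,0.015],[0,0,0.03],[0,0,0.045],[0,0,0.06],[0,0,0.075]], newtons=90)

```text
t: 10.48
tcp_pos: [0.5246, -0.2081, 0.0927]
tool_rot: [0.455, 0.89, -0.002, 0.001]
force: [1.8, 4.8, 7.4]
finger_gap: 0.173
gripper_force: 146.0
```

apply_moves(claw=[-1,-1], travel=[[0,0,0],[0,0,0]], turn=[[0,0,0],[0,0,0]])

```text
t: 10.65
tcp_pos: [0.5246, -0.2082, 0.0927]
tool_rot: [0.454, 0.891, -0.002, 0.001]
force: [1.9, 5.5, 7.4]
finger_gap: 0.174
gripper_force: 136.8
```

```bash
python3 st.py
```

```text
10.65 [ 0.5246 -0.2082  0.0927] hy 36.0 knob~ 1.508 [1.9 5.5 7.4] [ 0.99 -0.14  3.95] 0.1738917898729634 136.80576156824827
```

Torque rose to about 4 N m at roughly 1.5 rad, so it is bearing firmly. Let go gently and rise.

apply_moves(claw=[-0.5,-0.3,0,0,0], travel=[[0,0,0],[0,0,0],[0,0,0],[0,0,0],[0,0,0]], turn=[[0,0,0],[0,0,0],[0,0,0],[0,0,0],[0,0,0]], newtons=60)

```text
t: 11.07
tcp_pos: [0.5242, -0.2088, 0.0908]
tool_rot: [0.464, 0.886, 0.0, 0.0]
force: [0.3, -0.1, 0.0]
finger_gap: 0.502
gripper_force: 0.0
```

apply_moves(claw=[0,0,0,0,0], travel=[[0,0,-0.03],[0,0,-0.07],[0,0,-0.11],[0,0,-0.15],[0,0,-0.2]], turn=[[0,0,0],[0,0,0],[0,0,0],[0,0,0],[0,0,0]])

```text
t: 11.48
tcp_pos: [0.5229, -0.2079, 0.2508]
tool_rot: [0.464, 0.886, 0.0, -0.002]
force: [0.4, -0.0, 0.4]
finger_gap: 0.5
gripper_force: 0.0
```

```bash
python3 st.py; python3 - <<'E'
from g import *
for n in('wrist','top','side'):
  a=snap(n,'w4.png' if n=='wrist' else None);P=cloud(a)
  for lab,lo,hi,cx,cy,R in(('handle',.125,.155,.495,-.114,.05),('foot',.045,.06,.495,-.114,.07),('knob',.115,.14,.522,-.209,.045)):
    k=(np.hypot(P[...,0]-cx,P[...,1]-cy)<R)&(P[...,2]>lo)&(P[...,2]<hi)
    q=P[k]
    if len(q)>5:
      r=cv2.minAreaRect(q[:,:2].astype(np.float32)*1000);print(n,lab,len(q),np.round(r[0],1),np.round(r[1],1),round(r[2],1),np.percentile(q[:,2],95).round(4))
E
```

```text
11.4833 [ 0.5229 -0.2079  0.2508] hy 34.7 knob~ 1.53 [ 0.4 -0.   0.4] [-0.02 -0.02  0.  ] 0.5004394702010118 0.0
wrist handle 2908 [ 497.6 -112.3] [87.1 16.1] 16.7 0.1417
wrist foot 488 [ 497.3 -112.3] [98.9 76.6] 16.8 0.0598
wrist knob 1435 [ 524.7 -208.4] [16.  62.9] 40.9 0.1252
top handle 162 [ 497.6 -113.3] [84.6 15.4] 17.1 0.1446
top foot 75 [ 500.3 -121.1] [99.6 92.5] 17.1 0.0596
top knob 59 [ 520.2 -201.4] [14.8 45.3] 46.7 0.1272
side handle 191 [ 493.  -115.3] [85.9 18.2] 16.8 0.1429
side foot 178 [ 483.3 -145.1] [ 69.  124.7] 69.7 0.0595
side knob 165 [ 522.4 -210. ] [21.7 61.2] 43.0 0.1267
```

View pics/w4.png

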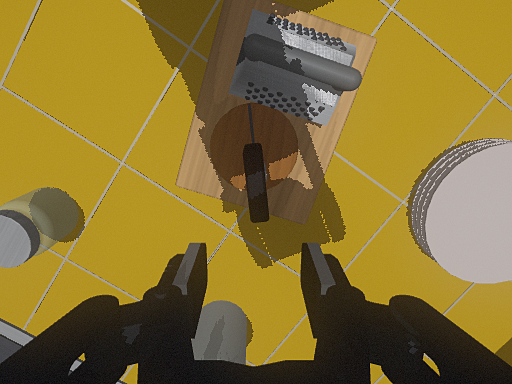

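The wrist view shows the grater home: knob-to-grater distance along the clamp's y is 99.8 mm (nominal 99.4), yaw within 0.5°. The lobe line points at the grater, but the bar reads only about 1.42 rad, about 5° less than the tool turned. I'll regrip it aligned with the bar and turn a little further while watching the torque.

apply_moves(claw=[0,0,0,0,0], travel=[[0,0,0.04],[0,0,0.09],[0,0,0.13],[0,0,0.17],[0,0,0.195]], turn=[[0,0,-0.034],[0,0,-0.034],[0,0,-0.034],[0,0,-0.034],[0,0,-0.034]])

```text
t: 12.05
tcp_pos: [0.5213, -0.2068, 0.0904]
tool_rot: [0.416, 0.909, 0.001, -0.004]
force: [0.0, -0.3, 0.6]
finger_gap: 0.504
gripper_force: 0.0
```

apply_moves(claw=[-0.4,-1,-1,-1,-1], travel=[[0,0,0],[0,0,0],[0,0,0],[0,0,0],[0,0,0]], turn=[[0,0,0],[0,0,0],[0,0,0],[0,0,0],[0,0,0]], newtons=100)

```text
t: 12.47
tcp_pos: [0.524, -0.207, 0.0938]
tool_rot: [0.416, 0.91, 0.001, -0.001]
force: [4.5, 1.8, -18.9]
finger_gap: 0.171
gripper_force: 97.9
```

```bash
python3 st.py
```

```text
12.4667 [ 0.524  -0.207   0.0938] hy 40.9 knob~ 1.423 [  4.5   1.8 -18.9] [ 0.32 -0.47 -0.05] 0.17146719738952776 97.86403298377991
```

apply_moves(claw=[-1,-1,-1], travel=[[0,0,0],[0,0,0],[0,0,0]], turn=[[0,0,0.006],[0,0,0.012],[0,0,0.012]])

```text
t: 12.72
tcp_pos: [0.5239, -0.2071, 0.0938]
tool_rot: [0.429, 0.903, -0.0, -0.001]
force: [4.5, 3.7, -18.3]
finger_gap: 0.174
gripper_force: 100.7
```

```bash
python3 st.py
```

```text
12.7167 [ 0.5239 -0.2071  0.0938] hy 39.2 knob~ 1.452 [  4.5   3.7 -18.3] [ 0.58 -0.57  1.72] 0.17393319625492504 100.7043206691742
```

The torque jumps to 1.7 N m within 2°, so the cam is bearing. A little more, then release.

apply_moves(claw=[-1,-1,-1,-1,-1], travel=[[0,0,0],[0,0,0],[0,0,0],[0,0,0],[0,0,0]], turn=[[0,0,0.005],[0,0,0.01],[0,0,0.015],[0,0,0.015],[0,0,0.015]])

```text
t: 13.13
tcp_pos: [0.5238, -0.2071, 0.0939]
tool_rot: [0.447, 0.895, -0.001, -0.001]
force: [5.2, 2.7, -17.6]
finger_gap: 0.171
gripper_force: 120.2
```

```bash
python3 st.py
```

```text
13.1333 [ 0.5238 -0.2071  0.0939] hy 36.9 knob~ 1.492 [  5.2   2.7 -17.6] [ 0.69 -0.71  3.09] 0.1709038810297748 120.23659151047468
```

apply_moves(claw=[-0.5,-0.3,0,0,0], travel=[[0,0,0],[0,0,0],[0,0,0],[0,0,0],[0,0,0]], turn=[[0,0,0],[0,0,0],[0,0,0],[0,0,0],[0,0,0]], newtons=60)

```text
t: 13.55
tcp_pos: [0.5248, -0.2092, 0.0962]
tool_rot: [0.454, 0.891, -0.0, 0.001]
force: [-0.7, 0.1, -0.2]
finger_gap: 0.502
gripper_force: 0.0
```

apply_moves(claw=[0,0,0,0,0], travel=[[0,0,-0.03],[0,0,-0.07],[0,0,-0.11],[0,0,-0.15],[0,0,-0.2]], turn=[[0,0,0],[0,0,0],[0,0,0],[0,0,0],[0,0,0]])

```text
t: 13.97
tcp_pos: [0.523, -0.208, 0.2557]
tool_rot: [0.454, 0.891, 0.0, -0.001]
force: [0.8, 0.2, -0.0]
finger_gap: 0.499
gripper_force: 0.0
```

apply_moves(claw=[0,0,0], travel=[[0,0,0],[0,0,0],[0,0,0]], turn=[[0,0,0],[0,0,0],[0,0,0]])

```text
t: 14.22
tcp_pos: [0.5238, -0.2083, 0.2552]
tool_rot: [0.454, 0.891, -0.0, 0.0]
force: [-1.7, -0.8, 0.3]
finger_gap: 0.505
gripper_force: 0.0
```

```bash
python3 st.py; python3 - <<'E'
from g import *
for n in('wrist',):
  a=snap(n);P=cloud(a)
  for lab,lo,hi,cx,cy,R in(('handle',.125,.155,.497,-.112,.05),('foot',.045,.06,.497,-.112,.07),('knob',.115,.14,.522,-.209,.045)):
    k=(np.hypot(P[...,0]-cx,P[...,1]-cy)<R)&(P[...,2]>lo)&(P[...,2]<hi)
    q=P[k];r=cv2.minAreaRect(q[:,:2].astype(np.float32)*1000);print(n,lab,len(q),np.round(r[0],1),np.round(r[1],1),round(r[2],1),np.percentile(q[:,2],95).round(4))
E
```

```text
14.2167 [ 0.5238 -0.2083  0.2552] hy 36.0 knob~ 1.507 [-1.7 -0.8  0.3] [-0.01  0.   -0.01] 0.5046964047065616 0.0
wrist handle 2837 [ 497.7 -112.2] [87.2 16.1] 16.8 0.1417
wrist foot 489 [ 497.6 -112.1] [99.7 76.2] 16.9 0.0599
wrist knob 1398 [ 524.2 -207.8] [16.  61.5] 40.3 0.1251
```

The knob holds at the same jammed angle after release, the grater is flat and home, and the robot is clear. Handing in.

```bash
python3 -c "
from station import manip
print(manip.sign_off())"
```

```text
the job is handed in; nothing more can be done
None
```

The job is handed in, verdict not shown: the grater stands flat over both posts and measures home against them, and the cam is turned to about 1.43 rad. That is just short of the 1.45 given for firm bearing, but a regrip there met over 3 N m of resistance; the robot is clear of everything, and the bystanders were not re-measured.

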